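# Trip test of the isolation supply before an EEG recording

## Robot

A 6-joint arm with a two-finger parallel gripper is mounted at the origin on the work surface. World frame = base frame: x ahead of the robot, y to its left, z up, the work surface at z = 0. Lengths are in m, angles in degrees, forces in N, time in s.
With the tool pointing down it reaches from about 0.25 to 0.8 m from the base axis. Payload 8.5 kg.
Tool frame: the origin (TCP) lies on the centre line of the jaws, within the pads' length; the fingertips stand 17 mm ahead of it and the grasp point (between the pads) lies 2 mm behind it; x points along the fingers, y is the direction in which the jaws open and shut, and the axes are right-handed (so a half turn about x gives the same grasp; the last joint's range is limited). The gripper opens to 85 mm and grips with 20 to 120 N. Pads are 22 mm wide; open, the fingers measure 114 mm over their backs; the gripper's body (76 mm by 85 mm) begins 54 mm behind the grasp point. The pads swing forward as they close: fully open they stand 13 mm farther back than shut.
Start: joints at [-65.947, 13.648, -0.773, 75.585, 0, 90], TCP at [0.214, -0.479, 0.248] pointing down, gripper open.
Joint ranges: [-152.45, 152.45], [-59.26, 108.67], [-65.41, 83.53], [-104.44, 129.93], [-82.83, 76.93], [-180, 180]. Speed limits (degrees/s): [127.2, 127.2, 159.86, 180, 180, 180].

## Interface

Orientations are given as a 3x3 rotation matrix whose columns are the frame's x, y, z axes.
In Python, from plant import get_state, imaging, robot gives the robot as it stands. The module is installed in compiled form; this text tells all that it offers.
- The arm moves only by the shell command python3 -m creep 'ROWS' [OPENING]. ROWS is JSON, a list of rows, each an object with "offset": the shift along the tool's x, y, z in units of 0.2 m (1.0 is 0.2 m), a list of three; "twist": the turn, a rotation vector about the tool's x, y, z in units of 90 degrees (1.0 is 90 degrees), a list of three. A call has 1 to 12 rows; each row is the pose to reach, as a shift and turn from the pose commanded when the call began, along the tool's axes at that moment; what a row does not reach only later rows make up. A row lasts 1/8 s, in which the tool goes at most 62.5 mm and 10.7 degrees, less where a joint would pass 70% of its speed; a pose out of reach is approached as far as the arm can. A call with a number of a shift or a turn outside -1 to 1 is refused whole. A call with a gripper value outside its range is refused whole. OPENING is the opening, from -1 (shut) to 1 (fully open), set as the call begins (- or left out, the last holds). The fingers move at their own pace and stop on an object; the grip force is fixed at half the most. Time passes only in rows, so rows that repeat a pose let the fingers close. It gives the time, the measured TCP pose, the force and the opening at its end, in the units of the state.
- get_state(): the state, without advancing time (a new reading comes with each control period).
- imaging.capture(name): name is "scene" or "top" or "wrist"; returns the picture (420x560x3 uint8, blue, green, red); there is no depth.
- imaging.camera_model(name): a dict with "K" (3x3 intrinsics, pixels), "eye" and "orientation" of the camera in the world; the wrist camera has in their place "T_tool_cam" (4x4, takes a point from camera to tool coordinates, whose origin is the TCP and whose axes are the tool frame's). Camera axes: x right, y down, z forward; pixel columns grow to the right and rows downward; lengths in m; the calibration is good to about 2 mm. A picture is of the moment at which its call begins: read the wrist's pose just before it. camera_model takes no time and is no camera call.
- robot.hand_in(): hands the job in, once; it reports no verdict.
The state is a dict: "clock": time; "joint_pos": joint angles; "dq": joint speeds; "joint_efforts": joint torques, N m; "tcp_pos": TCP position; "tool_rot": TCP orientation; "ft_force": force on the tool from outside, world axes, zero at the start; "ft_torque": the same for the moment, N m; "gripper_width": finger opening in m.
Only numpy, scipy, OpenCV 4.12 (cv2) and the standard library are available. Lean on these libraries where they do the work, as an engineer would, in place of code of your own. Each camera call takes 0.05 s, during which the arm holds its last target. There are 200 camera calls.

## Task

Run the safety trip test on the isolation supply on the desk: draw the red-headed lock pin out of its bore in front of the blue lever and park it in the notch of the amplifier's side bracket, hanging upright by its flange and pushed home, and let go of it. Then press the yellow test button until the lever drops by itself (do not pull the lever down), and lift the lever back up until it stays up on its own. Leave the pin parked and do not disturb the gel jar, the bottle or the tape roll.

Things in the scene. Friction and masses are not known exactly. Their poses are not given: they have to be found in the camera images.
- unit: Isolation supply, fixed cream box, x -100 to 100 and y -120 to 100 mm, flat deck at z = 55; origin on its underside, z up, front = its own -x. At y = -65: pin in a vertical 9.6 mm bore (x = -12), lever hinge behind it (x = 15). At y = 50 a panel tilted 35 degrees carries the test button. Close behind it a tower (x 22 to 100, y 20 to 100, z to 250; grey top from z = 200 overhangs to x = 6).
- button (a joint): Travel of the test button, m: 0 released, 0.007 fully in. Spring return, about 5 N fully in. The lever is tripped at about 4.5 mm.
- button_top (a point): Centre of the outer face of the yellow test button, diameter 20 mm, standing 12 mm out of the tilted panel. The panel's outward normal is (-0.574, 0, 0.819) in the unit's frame; the button goes in against it. The tower behind it leaves no room for an upright gripper: lean the tool back towards the unit's front.
- lever (a joint): Angle of the lever, rad: 0 up (leaning 10 degrees back from vertical, towards the unit's +x), 1.3 dropped (leaning 64 degrees forward, towards the unit's -x). Turns freely; its weight holds it at either stop, the dead centre is at 0.17.
- lever_knob (a point): Centre of the lever's knob: a blue cylinder 18 mm in diameter and 14 mm long, its axis along the unit's y, at the end of the lever (arm 12 mm wide along y, 9 mm thick), 66 mm from the hinge.
- lever_hinge (a point): Centre of the lever's hinge, at deck height (55 mm); the axis runs along the unit's y.
- pin: Loose lock pin, 50 g; origin: centre of its flange's underside, z towards the head. Steel flange 22 mm in diameter, 4 thick; above it a red cylindrical head, diameter 14, z = 4 to 38; below it a steel shank, diameter 8, 33 long, tapered end. At the start it stands in its bore, flange on the deck, and blocks the lever's fall.
- amp: The EEG amplifier, a fixed cream box 160 x 120 x 60 mm with coloured jacks (8 mm high) on the half of its top towards its +y; origin at the centre of its underside, z up. A dark steel bracket plate (60 mm along x, 6 mm thick, top at z = 60) sticks out of its -y side to y = -115.
- notch (a point): Parking place of the pin's origin on top of the bracket plate, axes as the amplifier's: the notch is a slot 12 mm wide along x, open at the plate's outer edge (36 mm from here towards -y), closed end 4 mm from here towards +y. The pin enters sideways along +y with its shank in the slot and its flange above the plate, or from above.
- jar: Gel jar with blue cap, diameter 60, height 65 mm; leave alone.
- bottle: White bottle with blue label, diameter 48, height 140 mm; leave alone.
- tape: Paper tape roll lying flat, diameter 90, height 22 mm; leave alone.

How it is judged (in metres and radians):
On the way, in this order (a step that is already met when the one before it is completed fails the run):
1. the pin is parked upright in the notch and let go, with the lever still up (x of pin in the frame of notch between -0.004 and 0.004 m and y of pin in the frame of notch between -0.012 and 0.004 m and z of pin in the frame of notch between -0.003 and 0.003 m and angle between pin's own z axis and vertical below 0.15 rad and contact force between pin and the arm below 0.1 N and contact force between pin and the fingers below 0.1 N and value of joint lever below 0.1 rad), for 0.2 s.
2. the pressed button tips the lever, which the robot does not touch (value of joint button above 0.003 m and value of joint lever between 0.13 and 0.7 rad and contact force between lever and the arm below 0.1 N and contact force between lever and the fingers below 0.1 N).
3. the lever has dropped (value of joint lever above 1.2 rad), for 0.1 s.
At the end, for the whole second after the job is handed in: The lever is up again on its own (under 0.06 rad), the button is out (under 1.5 mm), and the pin is at rest in the notch: within 4 mm of the slot's middle line and at most 12 mm short of home, flange on the plate (3 mm), upright within 0.15 rad (x of pin in the frame of notch between -0.004 and 0.004 m and y of pin in the frame of notch between -0.012 and 0.004 m and z of pin in the frame of notch between -0.003 and 0.003 m and angle between pin's own z axis and vertical below 0.15 rad and value of joint lever below 0.06 rad and value of joint button below 0.0015 m and linear speed of pin below 0.02 m/s); the robot touches nothing.
It fails at once if a bystander on the desk (gel jar, bottle or tape roll) is moved more than 25 mm (distance of any of jar, bottle, tape from where it was at the start of the episode above 0.025 m).
It also fails if it takes over 64 s, if anything falls off the work surface, if the arm or the gripper's body presses on something with over 40 N, if the wrist force passes 120 N, or if a joint passes its speed limit or range.

## Working session

There is one attempt and no reset: what is moved stays moved. The work goes in short steps, Python scripts to look and compute and a shell command to move; the robot and the scene stay as the last step left them, time stands still between calls to the robot, and variables do not carry over. Pictures are saved under pics/ and viewed, about 8 in all and at most 12, crops included, and the job is handed in when it is done.

```bash
mkdir -p pics; ls; python3 - <<'E'
from plant import get_state, imaging, robot
import cv2,numpy as np
for n in ("scene","top"):
    im=imaging.capture(n); cv2.imwrite(f"pics/{n}0.png",im)
    m=imaging.camera_model(n); print(n,np.round(m["K"],2).tolist(),np.round(m["eye"],4),np.round(m["orientation"],4).tolist())
print(np.round(imaging.camera_model("wrist")["T_tool_cam"],4).tolist(),imaging.camera_model("wrist")["K"])
s=get_state(); print(s["clock"],s["tcp_pos"],np.round(s["tool_rot"],3).tolist(),s["gripper_width"],s["ft_force"])
E
```

```text
pics
scene [[442.51, 0.0, 283.5], [0.0, 442.51, 208.78], [0.0, 0.0, 1.0]] [1.1979 0.5789 0.7452] [[-0.6973, 0.4077, -0.5895], [0.7166, 0.416, -0.5599], [0.0169, -0.8129, -0.5822]]
top [[395.39, 0.0, 287.01], [0.0, 395.39, 208.49], [0.0, 0.0, 1.0]] [ 0.4148 -0.0466  1.0986] [[0.027, -0.9932, 0.1133], [-0.9996, -0.0275, -0.0028], [0.0059, -0.1132, -0.9936]]
[[-0.0013, -0.2649, 0.9643, -0.1273], [1.0, -0.0008, 0.0011, -0.0003], [0.0005, 0.9643, 0.2649, -0.0661], [0.0, 0.0, 0.0, 1.0]] [[341.80052311   0.         278.18815484]
 [  0.         341.80052311 210.28492517]
 [  0.           0.           1.        ]]
0.1 [ 0.21384319 -0.47910054  0.2477309 ] [[-0.001, 0.408, -0.913], [0.001, -0.913, -0.408], [-1.0, -0.001, -0.0]] 0.08521667015228934 [ 0.19758745  0.35553598 -0.80751971]
```

View pics/scene0.png

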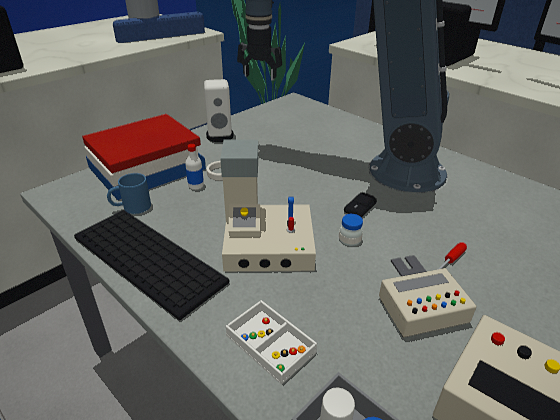

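View pics/top0.png

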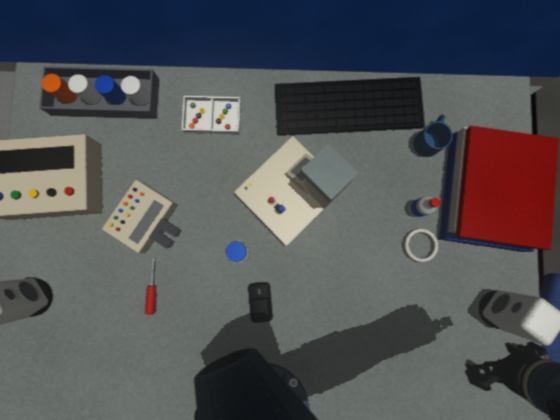

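```bash
cat > h.py <<'E'
import numpy as np, cv2
from plant import imaging, get_state
def cam(n, s=None):
    m=imaging.camera_model(n); K=np.array(m["K"])
    if n!="wrist": return K,np.array(m["orientation"]),np.array(m["eye"])
    s=s or get_state(); T=np.array(m["T_tool_cam"]); R=np.array(s["tool_rot"])
    return K,R@T[:3,:3],np.array(s["tcp_pos"])+R@T[:3,3]
def ray(c,u,v):
    K,R,e=c; d=R@np.linalg.solve(K,[u,v,1]); return e,d/np.linalg.norm(d)
def onz(c,u,v,z):
    e,d=ray(c,u,v); return e+d*(z-e[2])/d[2]
def tri(rays):
    A=np.zeros((3,3));b=np.zeros(3)
    for e,d in rays:
        P=np.eye(3)-np.outer(d,d);A+=P;b+=P@e
    return np.linalg.solve(A,b)
def proj(c,p):
    K,R,e=c; q=K@(R.T@(np.array(p)-e)); return q[:2]/q[2]
E
python3 - <<'E'
import cv2,numpy as np
t=cv2.imread("pics/top0.png"); s=cv2.imread("pics/scene0.png")
a=cv2.resize(t[125:260,95:365],None,fx=2.9,fy=2.9,interpolation=cv2.INTER_CUBIC)
cv2.imwrite("pics/topz.png",a); print(a.shape)
b=cv2.resize(s[130:280,205:325],None,fx=3.3,fy=3.3,interpolation=cv2.INTER_CUBIC)
c=cv2.resize(s[240:345,375:480],None,fx=3.8,fy=3.8,interpolation=cv2.INTER_CUBIC)
o=np.zeros((500,800,3),np.uint8);o[:b.shape[0],:b.shape[1]]=b;o[:c.shape[0],400:400+c.shape[1]]=c
cv2.imwrite("pics/scz.png",o)
E
```

```text
(392, 783, 3)
```

View pics/topz.png

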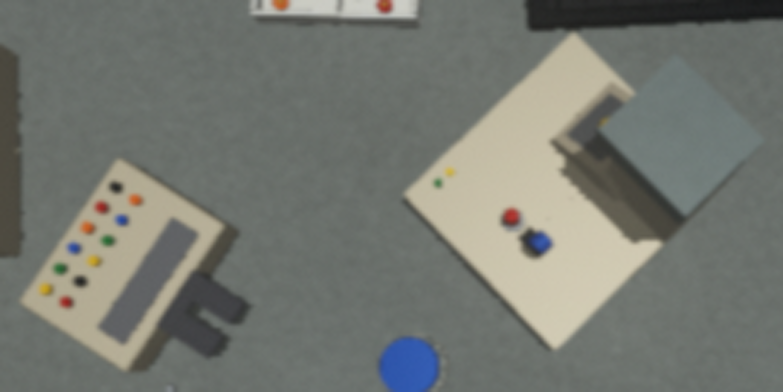

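View pics/scz.png

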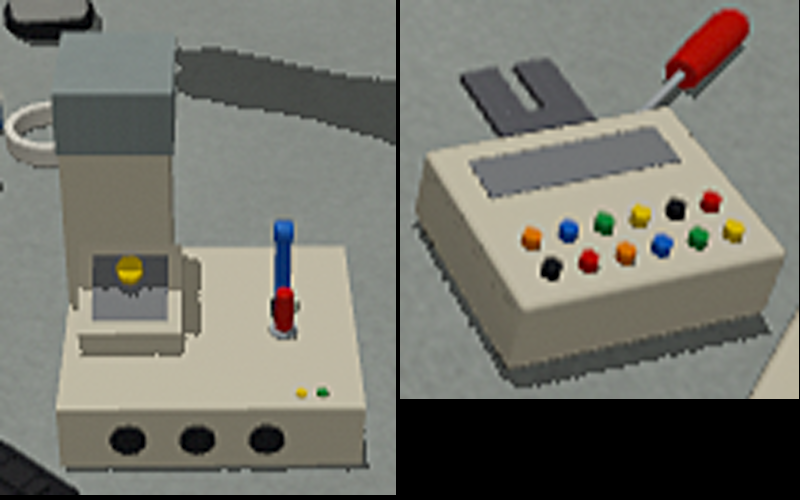

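```bash
cat > fit.py <<'E'
from h import *
T=cam("top")
def z(u,v): return (u+.5)/2.9+95-.5,(v+.5)/2.9+125-.5
def rigid(P,Q):
    P=np.array(P)/1000;Q=np.array(Q)[:,:2]; p0=P.mean(0);q0=Q.mean(0);H=(P-p0).T@(Q-q0)
    a=np.arctan2(H[0,1]-H[1,0],H[0,0]+H[1,1]);R=np.array([[np.cos(a),-np.sin(a)],[np.sin(a),np.cos(a)]])
    t=q0-R@p0; return R,t,np.degrees(a),np.round(((P@R.T+t)-Q)*1000,1)
U=rigid([(-100,100),(-100,-120),(100,-120)],[onz(T,*z(*p),.055) for p in[(574,32),(404,196),(553,350)]])
A=rigid([(80,60),(80,-60),(-80,-60),(-80,60),],[onz(T,*z(*p),.06) for p in[(119,158),(229,226),(130,371),(20,300)]])
B=rigid([(30,-115),(-30,-115)],[onz(T,*z(*p),.06) for p in[(249,303),(212,355)]])
def w(F,p): return np.r_[F[0]@(np.array(p[:2])/1000)+F[1],p[2]/1000]
if __name__=="__main__":
    for n,F in(("U",U),("A",A),("B",B)): print(n,F[1],F[2],F[3].tolist())
    def red(im,c,box):
        x0,y0,x1,y1=box;h=cv2.cvtColor(im,cv2.COLOR_BGR2HSV)
        m=((h[...,0]<8)|(h[...,0]>172))&(h[...,1]>150)&(h[...,2]>60) if c=="r" else (abs(h[...,0].astype(int)-112)<12)&(h[...,1]>150)
        q=np.zeros_like(m);q[y0:y1,x0:x1]=m[y0:y1,x0:x1];v,u=np.nonzero(q);return u.mean(),v.mean(),u.min(),u.max(),v.min(),v.max(),len(u)
    t=cv2.imread("pics/top0.png");s=cv2.imread("pics/scene0.png")
    a=red(t,"r",(260,185,285,215));b=red(s,"r",(270,180,305,240));print(a,b)
    S=cam("scene")
    print("pin in U",w(U,(-12,-65,55)),"notchA",w(A,(0,-79,60)),"notchB",w(B,(0,-79,60)))
    print("head top centre top-view z=.093",onz(T,a[0],a[1],.088),"scene centre z=.076",onz(S,b[0],b[1],.076))
    k=red(t,"b",(270,195,295,225));l=red(s,"b",(280,190,305,235));print(k,l)
    print("button",w(U,(0,50,0)))
    for p in[(-100,100,55),(-100,-120,55),(100,-120,55),(-12,-65,55),(22,20,55)]: print(p,proj(T,w(U,p)),proj(S,w(U,p)))
    for p in[(0,-79,60),(30,-115,60),(-30,-115,60),(0,-115,60),(80,60,60)]: print(p,proj(T,w(A,p)),proj(S,w(A,p)))
E
python3 fit.py
```

```text
U [ 0.59101511 -0.06115428] -134.22132808700516 [[-0.5, 0.1], [1.3, 1.2], [-0.9, -1.3]]
A [0.50402538 0.34302066] -30.813770023362753 [[2.9, -1.4], [1.4, -0.0], [-2.4, 1.0], [-1.9, 0.4]]
B [0.50912091 0.34041152] -32.64910201062833 [[1.4, -0.9], [-1.4, 0.9]]
(np.float64(270.61538461538464), np.float64(199.3846153846154), np.int64(269), np.int64(272), np.int64(198), np.int64(201), 13) (np.float64(290.69117647058823), np.float64(223.39705882352942), np.int64(288), np.int64(293), np.int64(217), np.int64(230), 68)
pin in U [ 0.55280198 -0.00722139  0.055     ] notchA [0.46355769 0.27517255 0.06      ] notchB [0.466501   0.27389428 0.06      ]
head top centre top-view z=.093 [ 0.55246232 -0.006538    0.088     ] scene centre z=.076 [ 0.5523005  -0.00868336  0.076     ]
(np.float64(280.8421052631579), np.float64(208.1578947368421), np.int64(279), np.int64(283), np.int64(206), np.int64(210), 19) (np.float64(290.45054945054943), np.float64(205.9010989010989), np.int64(288), np.int64(293), np.int64(197), np.int64(217), 91)
button [ 0.62684766 -0.09602587  0.        ]
(-100, 100, 55) [292.55892775 135.87915923] [221.71140043 254.0743332 ]
(-100, -120, 55) [233.55860397 191.74700524] [315.63672533 253.57276505]
(100, -120, 55) [285.84623971 245.70523268] [309.29568842 204.67630436]
(-12, -65, 55) [271.31398003 200.95194814] [290.75575556 230.37787667]
(22, 20, 55) [303.0372192  188.01991702] [257.11998157 222.25400543]
(0, -79, 60) [162.49001707 231.47231257] [408.43846079 266.7291807 ]
(30, -115, 60) [180.31278591 229.16336184] [389.25407918 258.4734456 ]
(-30, -115, 60) [167.39171556 248.57468034] [412.65003791 254.3311788 ]
(0, -115, 60) [173.87074717 238.84123389] [401.02683081 256.38907373]
(80, 60, 60) [136.30884869 178.10445035] [405.55609923 320.40652533]
```

```bash
cat > go.py <<'E'
# go.py: print shift/turn to a goal.  usage: rows(R_goal, [points])
from fit import *
from scipy.spatial.transform import Rotation as Ro
ux=np.r_[U[0][:,0],0];uy=np.r_[U[0][:,1],0];zz=np.r_[0,0,1.]
ax=np.r_[A[0][:,0],0];ay=np.r_[A[0][:,1],0]
def frame(x,y): x=x/np.linalg.norm(x);y=y-x*(x@y);y/=np.linalg.norm(y);return np.c_[x,y,np.cross(x,y)]
def rows(Rg,pts):
    s=get_state();R=np.array(s["tool_rot"]);p=np.array(s["tcp_pos"])
    print("t",round(s["clock"],2),"tcp",np.round(p,4),"j",np.round(s["joint_pos"],1),"w",round(s["gripper_width"],4),"F",np.round(s["ft_force"],1))
    tw=Ro.from_matrix(R.T@Rg).as_rotvec()/(np.pi/2)
    for q in pts: print("offset",np.round(R.T@(np.array(q)-p)/.2,3).tolist(),"twist",np.round(tw,3).tolist())
E
python3 -c "
from go import *
rows(frame(-zz,uy),[(.30,-.28,.26),(.38,-.05,.26),(.5525,-.0075,.20)])
T=cam('scene')
S=cam('scene');e,d=ray(S,244.1,211.8)
n=uy; t=(n@(w(U,(0,50,0))-e))/(n@d); P=e+d*t; q=P-w(U,(0,0,0)); print('button world',P,'unit',q@ux,q@uy,P[2])
for n,b in(('jar',(236,251)),('bottle',(427,206)),('tape',(421,245))): print(n,onz(cam('top'),*b,{'jar':.065,'bottle':.14,'tape':.022}[n]))
"
```

```text
t 0.1 tcp [ 0.2138 -0.4791  0.2477] j [-65.9  13.7  -0.8  75.6   0.   90. ] w 0.0852 F [ 0.2  0.4 -0.8]
offset [-0.06, -0.734, -0.799] twist [-0.241, -0.0, 0.001]
offset [-0.059, -1.621, -1.633] twist [-0.241, -0.0, 0.001]
offset [0.241, -1.463, -2.507] twist [-0.241, -0.0, 0.001]
button world [ 0.63297335 -0.08973138  0.11061681] unit -0.008783206952073692 0.04999999999999999 0.1106168111621042
jar [0.41788106 0.07994281 0.065     ]
bottle [ 0.53967925 -0.39157185  0.14      ]
tape [ 0.44777839 -0.41629673  0.022     ]
```

```bash
python3 -m creep '[{"offset":[-0.06,-0.734,-0.8],"twist":[-0.24,0,0]},{"offset":[-0.06,-0.734,-0.8],"twist":[-0.24,0,0]},{"offset":[-0.06,-0.734,-0.8],"twist":[-0.24,0,0]},{"offset":[-0.06,-0.734,-0.8],"twist":[-0.24,0,0]},{"offset":[-0.06,-0.734,-0.8],"twist":[-0.24,0,0]}]' 0.3
python3 -c "
from go import *
rows(frame(-zz,uy),[(.37,-.1,.26),(.40,-.03,.26),(.5525,-.0075,.20)])"
```

```text
clock: 0.72
tcp_pos: [0.3007, -0.2785, 0.2605]
tool_rot: [[0.0, 0.717, -0.697], [0.0, -0.697, -0.717], [-1.0, 0.0, -0.0]]
ft_force: [0.2, -0.7, 0.5]
gripper_width: 0.0554
t 0.72 tcp [ 0.3007 -0.2785  0.2605] j [-42.8   2.1 -12.9  75.    0.   91.4] w 0.0554 F [ 0.2 -0.7  0.5]
offset [0.002, -0.373, -0.882] twist [0.001, -0.0, -0.0]
offset [0.003, -0.509, -1.237] twist [0.001, -0.0, -0.0]
offset [0.303, -0.041, -1.849] twist [0.001, -0.0, -0.0]
```

```bash
python3 -m creep '[{"offset":[0,-0.373,-0.882],"twist":[0,0,0]},{"offset":[0,-0.373,-0.882],"twist":[0,0,0]},{"offset":[0,-0.373,-0.882],"twist":[0,0,0]},{"offset":[0,-0.373,-0.882],"twist":[0,0,0]},{"offset":[0,-0.5,-1],"twist":[0,0,0]}]'
python3 -c "
from go import *
rows(frame(-zz,uy),[(.43,0.0,.25),(.5525,-.0075,.20)])"
```

```text
clock: 1.35
tcp_pos: [0.3691, -0.0679, 0.26]
tool_rot: [[-0.0, 0.714, -0.7], [-0.001, -0.7, -0.714], [-1.0, 0.0, 0.001]]
ft_force: [0.4, 0.4, 0.2]
gripper_width: 0.0554
t 1.35 tcp [ 0.3691 -0.0679  0.26  ] j [-10.4  -1.4 -16.4  75.   -0.  124. ] w 0.0554 F [0.4 0.4 0.2]
offset [0.05, -0.02, -0.456] twist [-0.002, 0.001, -0.0]
offset [0.299, 0.444, -0.858] twist [-0.002, 0.001, -0.0]
```

```bash
python3 -m creep '[{"offset":[0.05,-0.02,-0.456],"twist":[0,0,0]},{"offset":[0.05,-0.02,-0.456],"twist":[0,0,0]},{"offset":[0.3,0.444,-0.858],"twist":[0,0,0]},{"offset":[0.3,0.444,-0.858],"twist":[0,0,0]},{"offset":[0.3,0.444,-0.858],"twist":[0,0,0]},{"offset":[0.3,0.444,-0.858],"twist":[0,0,0]}]'
python3 -c "
from go import *
rows(frame(-zz,uy),[(.5525,-.0075,.20)])
s=get_state();im=imaging.capture('wrist');cv2.imwrite('pics/w1.png',im);c=cam('wrist',s)
h=cv2.cvtColor(im,cv2.COLOR_BGR2HSV);m=(((h[...,0]<8)|(h[...,0]>172))&(h[...,1]>150)&(h[...,2]>60)).astype(np.uint8)
n,l,st,ce=cv2.connectedComponentsWithStats(m)
for i in range(1,n):
  if st[i,4]>150: print(st[i],ce[i],'mid-head',onz(c,*ce[i],.08))
print('expect head top/bottom',proj(c,(.5525,-.0075,.093)),proj(c,(.5525,-.0075,.059)),proj(c,w(U,(26.5,-65,120))))
"
```

```text
clock: 2.1
tcp_pos: [0.5517, -0.0081, 0.1993]
tool_rot: [[-0.002, 0.714, -0.7], [-0.0, -0.7, -0.714], [-1.0, -0.002, 0.002]]
ft_force: [-0.1, 0.3, 0.6]
gripper_width: 0.0554
t 2.1 tcp [ 0.5517 -0.0081  0.1993] j [ -0.8  17.5  -2.6  70.   -0.  133.6] w 0.0554 F [-0.1  0.3  0.6]
offset [-0.003, 0.001, -0.005] twist [-0.003, 0.001, 0.001]
[273 195  17  27 363] [280.82644628 208.37190083] mid-head [ 0.55249803 -0.00933703  0.08      ]
expect head top/bottom [279.14420777 211.38271917] [279.05419505 199.97391232] [279.47759725 277.68415946]
```

View pics/w1.png

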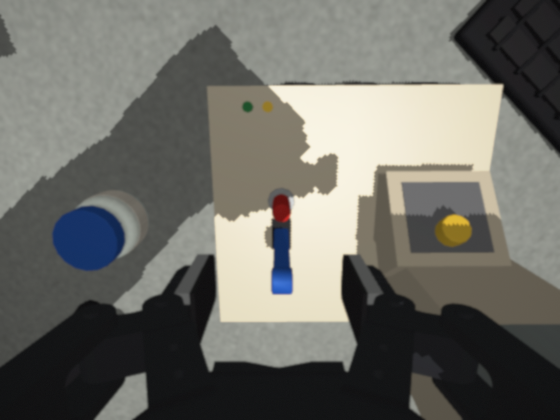

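```bash
python3 -m creep '[{"offset":[0.3,0.003,-0.002],"twist":[0,0,0]},{"offset":[0.5,0.003,-0.002],"twist":[0,0,0]},{"offset":[0.58,0.003,-0.002],"twist":[0,0,0]},{"offset":[0.58,0.003,-0.002],"twist":[0,0,0]}]'
python3 -m creep '[{"offset":[0,0,0],"twist":[0,0,0]},{"offset":[0,0,0],"twist":[0,0,0]},{"offset":[0,0,0],"twist":[0,0,0]},{"offset":[0,0,0],"twist":[0,0,0]},{"offset":[0,0,0],"twist":[0,0,0]},{"offset":[0,0,0],"twist":[0,0,0]}]' -1
python3 - <<'E'
from go import *
im=cv2.imread('pics/w1.png');h=cv2.cvtColor(im,cv2.COLOR_BGR2HSV)
m=((abs(h[...,0].astype(int)-25)<7)&(h[...,1]>150)).astype(np.uint8)
n,l,st,ce=cv2.connectedComponentsWithStats(m)
for i in range(1,n):
  if st[i,4]>100: print(st[i],ce[i])
E
```

```text
clock: 2.65
tcp_pos: [0.5513, -0.0071, 0.0846]
tool_rot: [[-0.001, 0.715, -0.699], [0.0, -0.699, -0.715], [-1.0, -0.001, 0.001]]
ft_force: [-0.5, 0.4, -0.2]
gripper_width: 0.0554
clock: 3.4
tcp_pos: [0.5535, -0.0069, 0.0856]
tool_rot: [[0.002, 0.715, -0.699], [-0.0, -0.699, -0.715], [-1.0, 0.002, -0.001]]
ft_force: [-0.1, -0.5, 7.9]
gripper_width: 0.0121
[436 214  35  32 856] [453.05841121 229.96378505]
```

```bash
python3 -m creep '[{"offset":[-0.02,0,0],"twist":[0,0,0]},{"offset":[-0.1,0,0],"twist":[0,0,0]},{"offset":[-0.2,0,0],"twist":[0,0,0]},{"offset":[-0.3,0,0],"twist":[0,0,0]},{"offset":[-0.4,0,0],"twist":[0,0,0]},{"offset":[-0.4,0,0],"twist":[0,0,0]}]'
python3 - <<'E'
from go import *
s=get_state();im=imaging.capture('wrist');cv2.imwrite('pics/w2.png',im)
# button by two views
import json
sc=cv2.imread('pics/scene0.png');h=cv2.cvtColor(sc,cv2.COLOR_BGR2HSV)
m=((abs(h[...,0].astype(int)-25)<7)&(h[...,1]>150));m[:200]=0;m[225:]=0;m[:,:230]=0;m[:,258:]=0
v,u=np.nonzero(m);print(len(u),u.mean(),v.mean(),u.min(),u.max(),v.min(),v.max())
K=np.array(imaging.camera_model('wrist')['K']);Tm=np.array(imaging.camera_model('wrist')['T_tool_cam'])
R=np.array([[-0.002,0.714,-0.7],[0,-.7,-.714],[-1,-.002,.002]]);p=np.array([.5517,-.0081,.1993])
c=(K,R@Tm[:3,:3],p+R@Tm[:3,3]);S=cam('scene')
r=[ray(S,u.mean(),v.mean()),ray(c,453.1,230.0)];P=tri(r);q=P-w(U,(0,0,0));print('button',P,'unit',q@ux,q@uy,q[2],[proj(S,P),proj(c,P)])
rows(frame(-zz,uy),[(.465,.2745,.20)])
E
```

```text
clock: 4.15
tcp_pos: [0.5534, -0.0065, 0.1656]
tool_rot: [[0.002, 0.715, -0.699], [0.0, -0.699, -0.715], [-1.0, 0.001, -0.002]]
ft_force: [0.3, -0.2, -0.7]
gripper_width: 0.012
55 243.78181818181818 211.47272727272727 240 247 208 215
button [ 0.62983402 -0.0953557   0.10759245] unit -0.0025630599300799253 0.05167278154093743 0.10759245359573935 [array([243.57308959, 211.30706067]), array([452.2980925 , 229.31718634])]
t 4.2 tcp [ 0.5528 -0.0065  0.1645] j [ -0.7  18.6  -6.3  65.    0.  133.7] w 0.0116 F [-0.4 -0.2 -1. ]
offset [-0.177, -1.296, -0.698] twist [-0.001, -0.0, -0.0]
```

View pics/w2.png

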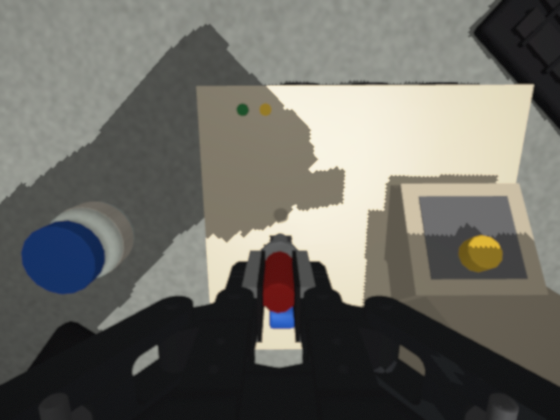

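```bash
python3 -m creep '[{"offset":[-0.03,-0.9,-0.48],"twist":[-0.149,0,0]},{"offset":[-0.03,-0.9,-0.48],"twist":[-0.149,0,0]},{"offset":[-0.03,-0.9,-0.48],"twist":[-0.149,0,0]},{"offset":[-0.03,-0.9,-0.48],"twist":[-0.149,0,0]},{"offset":[-0.03,-0.9,-0.48],"twist":[-0.149,0,0]}]'
python3 - <<'E'
from go import *
K=np.array(imaging.camera_model('wrist')['K']);Tm=np.array(imaging.camera_model('wrist')['T_tool_cam'])
R=np.array([[0.002,0.715,-.699],[0,-.699,-.715],[-1,.001,-.002]]);p=np.array([.5534,-.0065,.165])
c=(K,R@Tm[:3,:3],p+R@Tm[:3,3])
b=onz(c,280,214.5,.055);print('bore',b,'rel tool',R.T@(b-p))
for x in(-.011,.023,.027): print(x,proj(c,p+R@np.array([x,0,0])))
rows(frame(-zz,ax),[(.465,.2745,.17)])
E
```

```text
clock: 4.82
tcp_pos: [0.4904, 0.1885, 0.1695]
tool_rot: [[-0.001, 0.859, -0.512], [-0.001, -0.512, -0.859], [-1.0, -0.001, 0.001]]
ft_force: [0.5, 1.0, -0.6]
gripper_width: 0.0116
bore [ 0.5527364  -0.00855419  0.055     ] rel tool [0.10999867 0.00085141 0.00215261]
-0.011 [279.92420747 297.74965389]
0.023 [279.54243518 261.17120488]
0.027 [279.50740802 257.81517448]
t 4.83 tcp [0.4904 0.1885 0.1695] j [ 21.   16.   -9.4  64.7  -0.  141.8] w 0.0116 F [ 0.5  1.  -0.6]
offset [-0.003, -0.329, -0.304] twist [0.0, 0.001, 0.0]
```

```bash
python3 -m creep '[{"offset":[0,-0.329,-0.304],"twist":[0,0,0]},{"offset":[0,-0.329,-0.304],"twist":[0,0,0]},{"offset":[0,-0.329,-0.304],"twist":[0,0,0]},{"offset":[0,-0.329,-0.304],"twist":[0,0,0]}]'
python3 - <<'E'
from go import *
rows(frame(-zz,ax),[(.465,.2745,.17)])
s=get_state();im=imaging.capture('wrist');cv2.imwrite('pics/w3.png',im)
import json;json.dump({k:np.array(s[k]).tolist() for k in("tcp_pos","tool_rot")},open("w3.json","w"))
cv2.imwrite('pics/w3z.png',cv2.resize(im[60:360,130:430],None,fx=2,fy=2,interpolation=cv2.INTER_CUBIC))
E
```

```text
clock: 5.32
tcp_pos: [0.4663, 0.2723, 0.1699]
tool_rot: [[-0.001, 0.857, -0.515], [-0.001, -0.515, -0.857], [-1.0, -0.0, 0.001]]
ft_force: [1.0, 0.3, -0.8]
gripper_width: 0.0119
t 5.33 tcp [0.4663 0.2723 0.1699] j [ 30.3  17.3  -7.5  65.3  -0.  151.3] w 0.0119 F [ 1.   0.3 -0.8]
offset [-0.001, -0.011, -0.006] twist [-0.002, 0.001, 0.0]
```

View pics/w3z.png

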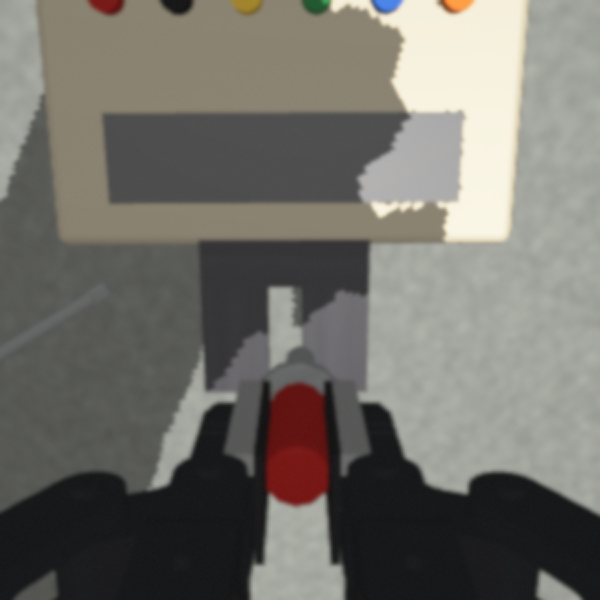

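```bash
python3 - <<'E'
from go import *
import json
s=json.load(open('w3.json'));c=cam('wrist',s);R=np.array(s['tool_rot']);p=np.array(s['tcp_pos'])
f=lambda u,v:((u+.5)/2-.5+130,(v+.5)/2-.5+60)
for n,q in (('end',(284.5,287)),('slotL',(267,330)),('slotR',(302,310)),('amp',(62,242)),('amp',(511,242)),('plate',(201,300)),('plate',(369,300)),('outerL',(207,391)),('outerR',(365,391))):
    P=onz(c,*f(*q),.06);print(n,np.round(P,4),'tool mm',np.round(R.T@(P-p)*1000,1),'ampfr',np.round((P-w(A,(0,0,60)))@np.c_[ax,ay]*1000,1))
for x,y,z in((-.0074,0,0),(-.0074,0,.007),(-.0074,0,-.007),(.0266,0,-.011),(.0306+.033,0,0)):
    print(x,z,(proj(c,p+R@np.array([x,y,z]))-[130,60])*2)
E
```

```text
end [0.4652 0.2802 0.06  ] tool mm [109.9  -4.9  -6.3] ampfr [ -1.1 -73.8]
slotL [0.4514 0.2697 0.06  ] tool mm [109.9 -11.4   9.8] ampfr [ -7.6 -89.9]
slotR [0.4662 0.2696 0.06  ] tool mm [109.9   1.3   2.2] ampfr [  5.1 -82.4]
amp [0.4067 0.3345 0.06  ] tool mm [109.9 -83.  -22.7] ampfr [-79.2 -57.2]
amp [0.5419 0.2531 0.06  ] tool mm [109.8  74.8 -22.6] ampfr [ 78.6 -57.8]
plate [0.437  0.2916 0.06  ] tool mm [109.9 -35.   -1.5] ampfr [-31.2 -78.5]
plate [0.4888 0.2604 0.06  ] tool mm [109.9  25.4  -1.5] ampfr [ 29.2 -78.8]
outerL [0.4196 0.2609 0.06  ] tool mm [109.9 -34.1  33.7] ampfr [ -30.4 -113.8]
outerR [0.4702 0.2305 0.06  ] tool mm [109.9  24.9  33.8] ampfr [  28.6 -114. ]
-0.0074 0 [299.46931899 465.86424474]
-0.0074 0.007 [299.44449319 497.74105034]
-0.0074 -0.007 [299.49484752 433.08513291]
0.0266 -0.011 [298.7547768  353.29475319]
0.0636 0 [298.20815705 345.84129589]
```

```bash
python3 -m creep '[{"offset":[0.1,-0.0255,-0.0125],"twist":[0,0,0]},{"offset":[0.2,-0.0255,-0.0125],"twist":[0,0,0]},{"offset":[0.2,-0.0255,-0.0125],"twist":[0,0,0]},{"offset":[0.2,-0.0255,-0.0125],"twist":[0,0,0]}]'
python3 - <<'E'
from go import *
rows(frame(-zz,ax),[(.465,.2745,.17)])
s=get_state();im=imaging.capture('wrist');cv2.imwrite('pics/w4.png',im)
import json;json.dump({k:np.array(s[k]).tolist() for k in("tcp_pos","tool_rot")},open("w4.json","w"))
cv2.imwrite('pics/w4z.png',cv2.resize(im[120:320,190:370],None,fx=3,fy=3,interpolation=cv2.INTER_CUBIC))
E
```

```text
clock: 5.88
tcp_pos: [0.4634, 0.278, 0.131]
tool_rot: [[0.0, 0.857, -0.515], [0.0, -0.515, -0.857], [-1.0, 0.0, -0.0]]
ft_force: [0.1, 0.8, -0.1]
gripper_width: 0.0114
t 5.88 tcp [0.4634 0.278  0.131 ] j [ 31.   18.8 -11.3  59.8  -0.  152. ] w 0.0114 F [ 0.1  0.8 -0.1]
offset [-0.195, 0.016, 0.011] twist [-0.002, -0.0, -0.0]
```

View pics/w4z.png

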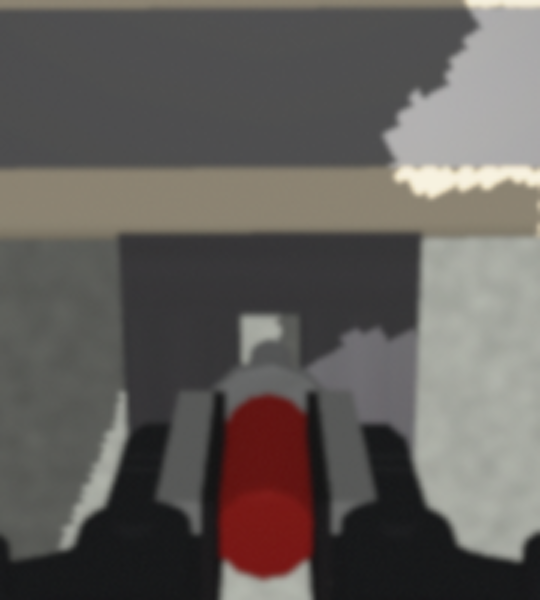

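```bash
python3 -m creep '[{"offset":[0.07,0,0],"twist":[0,0,0]},{"offset":[0.14,0,0],"twist":[0,0,0]},{"offset":[0.19,0,0],"twist":[0,0,0]},{"offset":[0.195,0,0],"twist":[0,0,0]},{"offset":[0.195,0,0],"twist":[0,0,0]}]'
python3 - <<'E'
from go import *
rows(frame(-zz,ax),[(.465,.2745,.17)])
s=get_state();im=imaging.capture('wrist');cv2.imwrite('pics/w5.png',im)
cv2.imwrite('pics/w5z.png',cv2.resize(im[120:320,190:370],None,fx=3,fy=3,interpolation=cv2.INTER_CUBIC))
E
```

```text
clock: 6.55
tcp_pos: [0.4626, 0.2785, 0.0908]
tool_rot: [[-0.001, 0.858, -0.514], [-0.0, -0.514, -0.858], [-1.0, -0.0, 0.001]]
ft_force: [0.4, -0.3, -0.5]
gripper_width: 0.0119
t 6.55 tcp [0.4626 0.2785 0.0908] j [ 31.   20.8 -14.8  54.4   0.  152. ] w 0.0119 F [ 0.4 -0.3 -0.5]
offset [-0.396, 0.02, 0.011] twist [-0.001, 0.0, 0.0]
```

View pics/w5z.png

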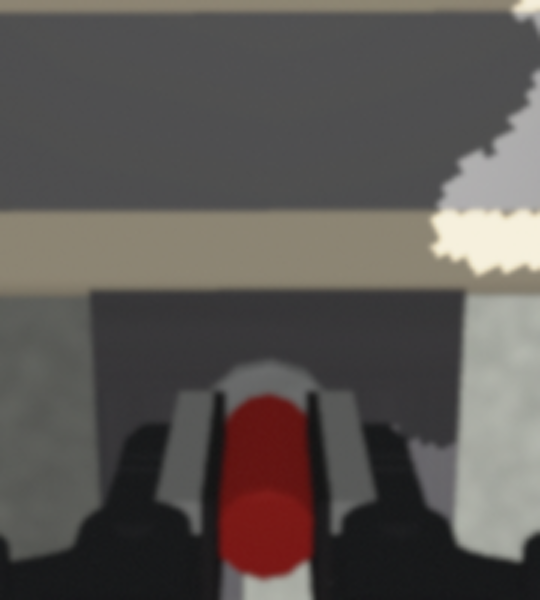

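```bash
python3 -m creep '[{"offset":[0.004,0.006,-0.008],"twist":[0,0,0]},{"offset":[0.008,0.006,-0.008],"twist":[0,0,0]},{"offset":[0.008,0.006,-0.008],"twist":[0,0,0]}]'
python3 -m creep '[{"offset":[0,0,0],"twist":[0,0,0]},{"offset":[0,0,0],"twist":[0,0,0]},{"offset":[0,0,0],"twist":[0,0,0]},{"offset":[0,0,0],"twist":[0,0,0]}]' 0.1
python3 -m creep '[{"offset":[-0.1,0,0],"twist":[0,0,0]},{"offset":[-0.3,0,0],"twist":[0,0,0]},{"offset":[-0.4,0,0],"twist":[0,0,0]},{"offset":[-0.4,0,0],"twist":[0,0,0]}]'
python3 - <<'E'
from go import *
rows(frame(-zz,ax),[(.465,.2745,.17)])
s=get_state();im=imaging.capture('wrist');c=cam('wrist',s);R=np.array(s['tool_rot']);p=np.array(s['tcp_pos'])
cv2.imwrite('pics/w6z.png',cv2.resize(im[130:330,180:380],None,fx=3,fy=3,interpolation=cv2.INTER_CUBIC))
import json;json.dump({k:np.array(s[k]).tolist() for k in("tcp_pos","tool_rot")},open("w6.json","w"))
E
```

```text
clock: 6.98
tcp_pos: [0.4641, 0.2792, 0.0905]
tool_rot: [[-0.001, 0.858, -0.514], [0.0, -0.514, -0.858], [-1.0, -0.001, 0.0]]
ft_force: [-5.7, -2.6, 13.8]
gripper_width: 0.0118
clock: 7.48
tcp_pos: [0.4647, 0.2793, 0.0896]
tool_rot: [[-0.0, 0.858, -0.514], [0.0, -0.514, -0.858], [-1.0, -0.0, 0.0]]
ft_force: [-0.4, -0.1, -0.3]
gripper_width: 0.0472
clock: 7.98
tcp_pos: [0.4655, 0.2798, 0.1711]
tool_rot: [[0.003, 0.858, -0.514], [0.002, -0.514, -0.858], [-1.0, 0.001, -0.003]]
ft_force: [-0.6, 0.7, -0.1]
gripper_width: 0.0471
t 7.97 tcp [0.4655 0.2798 0.1711] j [ 31.   17.4  -7.1  65.3   0.  151.9] w 0.0471 F [-0.6  0.7 -0.1]
offset [0.005, 0.011, 0.024] twist [-0.001, -0.002, -0.001]
```

View pics/w6z.png

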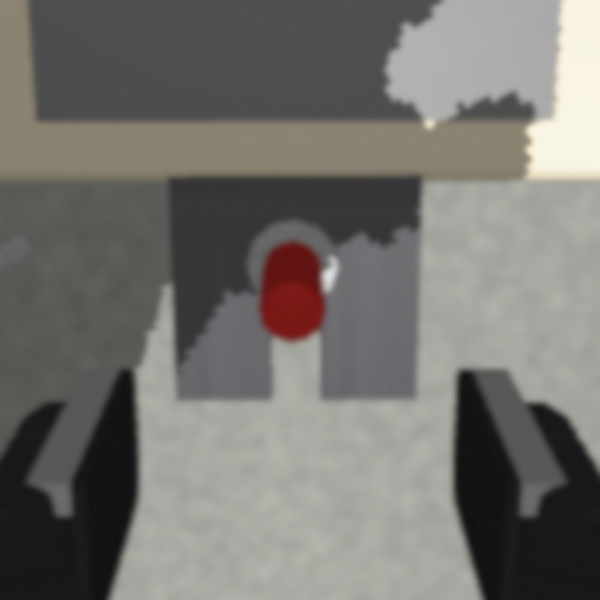

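```bash
python3 - <<'E'
from go import *
import json
c=cam('wrist',json.load(open('w6.json')))
f=lambda u,v:((u+.5)/3-.5+180,(v+.5)/3-.5+130)
g=lambda q,z:(onz(c,*f(*q),z)-w(A,(0,0,0)))@np.c_[ax,ay]*1000
print('flange front',g((291,219),.064),'L',g((247,262),.064),'R',g((336,262),.064),'amp edge',g((297,180),.06),'outer',g((297,399),.06),'slot',g((272,370),.06),g((321,370),.06),'headtop',g((292,312),.098))
b=np.array([.6298,-.0954,.1076]);n=-.574*ux+.819*zz
rows(frame(-n,uy),[b+n*.017+n*.06])
rows(frame(-n,-uy),[b+n*.017+n*.06])
E
```

```text
flange front [ -2.10713659 -66.26021881] L [-12.63485865 -76.78418788] R [  8.57934855 -76.85551266] amp edge [ -0.65887213 -57.7280813 ] outer [  -0.78997247 -113.92391447] slot [  -7.01224637 -106.07081947] [   5.21990684 -106.11518776] headtop [ -1.8749535  -77.59649199]
t 8.03 tcp [0.4649 0.2794 0.1698] j [ 31.   17.4  -7.2  65.3   0.  151.9] w 0.047 F [-0.1  0.2 -0.1]
offset [-0.004, 1.722, 0.968] twist [0.143, -0.388, -0.045]
t 8.03 tcp [0.4649 0.2794 0.1698] j [ 31.   17.4  -7.2  65.3   0.  151.9] w 0.047 F [-0.1  0.2 -0.1]
offset [-0.004, 1.722, 0.968] twist [-1.772, 0.065, -0.56]
```

```bash
python3 -m creep '[{"offset":[-0.1,0.9,0.4],"twist":[0.1,-0.3,-0.03]},{"offset":[-0.1,0.9,0.4],"twist":[0.1,-0.3,-0.03]},{"offset":[-0.1,0.9,0.4],"twist":[0.1,-0.3,-0.03]},{"offset":[-0.1,0.9,0.4],"twist":[0.1,-0.3,-0.03]},{"offset":[-0.1,0.9,0.4],"twist":[0.1,-0.3,-0.03]}]' -1
python3 - <<'E'
from go import *
K=np.array(imaging.camera_model('wrist')['K']);Tm=np.array(imaging.camera_model('wrist')['T_tool_cam']);S=cam('scene')
def C(R,p): R=np.array(R);p=np.array(p);return (K,R@Tm[:3,:3],p+R@Tm[:3,3])
c1=C([[-0.002,0.714,-0.7],[0,-.7,-.714],[-1,-.002,.002]],[.5517,-.0081,.1993])
c2=C([[0.002,0.715,-.699],[0,-.699,-.715],[-1,.001,-.002]],[.5528,-.0065,.1645])
h=cv2.cvtColor(cv2.imread('pics/w2.png'),cv2.COLOR_BGR2HSV);m=((abs(h[...,0].astype(int)-25)<7)&(h[...,1]>150));m[:,:400]=0;v,u=np.nonzero(m);print(u.mean(),v.mean(),u.max(),u.min(),v.min(),v.max())
for r in([ray(S,243.78,211.47),ray(c1,453.1,230)],[ray(S,243.78,211.47),ray(c2,u.mean(),v.mean())],[ray(S,243.78,211.47),ray(c2,u.mean(),v.mean()),ray(c1,453.1,230)]):
    P=tri(r);q=P-w(U,(0,0,0));print(P,q@ux*1000,q@uy*1000,q[2]*1000)
b=P;n=-.574*ux+.819*zz
rows(frame(-n,uy),[b+n*.077])
E
```

```text
clock: 8.65
tcp_pos: [0.5778, 0.1177, 0.188]
tool_rot: [[-0.303, 0.763, -0.572], [-0.342, -0.647, -0.682], [-0.89, -0.011, 0.457]]
ft_force: [-0.1, -0.1, 1.2]
gripper_width: 0.0001
480.2178956089478 253.08202154101076 501 459 235 271
[ 0.62925425 -0.09594557  0.10693153] -1.7359750489192853 51.668674641471256 106.93152805325522
[ 0.62865378 -0.09620152  0.10623389] -1.1337628174968166 51.416860158096476 106.23389124885021
[ 0.62898912 -0.09619114  0.10661195] -1.375083849572598 51.649937336058024 106.61194762244634
t 8.65 tcp [0.5778 0.1177 0.188 ] j [ 18.   39.5  26.7 101.  -13.4 151. ] w 0.0001 F [-0.1 -0.1  1.2]
offset [0.269, 0.903, 0.345] twist [0.041, -0.087, -0.017]
```

```bash
python3 -m creep '[{"offset":[0.1,0.9,0.25],"twist":[0.04,-0.087,-0.017]},{"offset":[0.1,0.9,0.25],"twist":[0.04,-0.087,-0.017]},{"offset":[0.2,0.9,0.3],"twist":[0.04,-0.087,-0.017]},{"offset":[0.269,0.903,0.345],"twist":[0.04,-0.087,-0.017]},{"offset":[0.269,0.903,0.345],"twist":[0.04,-0.087,-0.017]},{"offset":[0.269,0.903,0.345],"twist":[0.04,-0.087,-0.017]}]'
python3 - <<'E'
from go import *
b=np.array([.629,-.0955,.1066]);n=-.574*ux+.819*zz
rows(frame(-n,uy),[b+n*.077,b+n*.025,b+n*.017])
im=imaging.capture('scene');cv2.imwrite('pics/s1.png',im)
a=cv2.resize(im[90:290,180:460],None,fx=2.8,fy=2.8,interpolation=cv2.INTER_CUBIC);cv2.imwrite('pics/s1z.png',a)
E
```

```text
clock: 9.4
tcp_pos: [0.6599, -0.0621, 0.1731]
tool_rot: [[-0.396, 0.719, -0.57], [-0.412, -0.695, -0.59], [-0.821, 0.001, 0.572]]
ft_force: [1.1, 0.8, 1.1]
gripper_width: 0.0
t 9.4 tcp [ 0.6599 -0.0621  0.1731] j [  4.2  51.   44.2 110.7 -22.4 143.8] w 0.0 F [1.1 0.8 1.1]
offset [0.018, 0.006, -0.004] twist [0.002, -0.002, -0.002]
offset [0.278, 0.005, -0.004] twist [0.002, -0.002, -0.002]
offset [0.318, 0.005, -0.003] twist [0.002, -0.002, -0.002]
```

View pics/s1z.png

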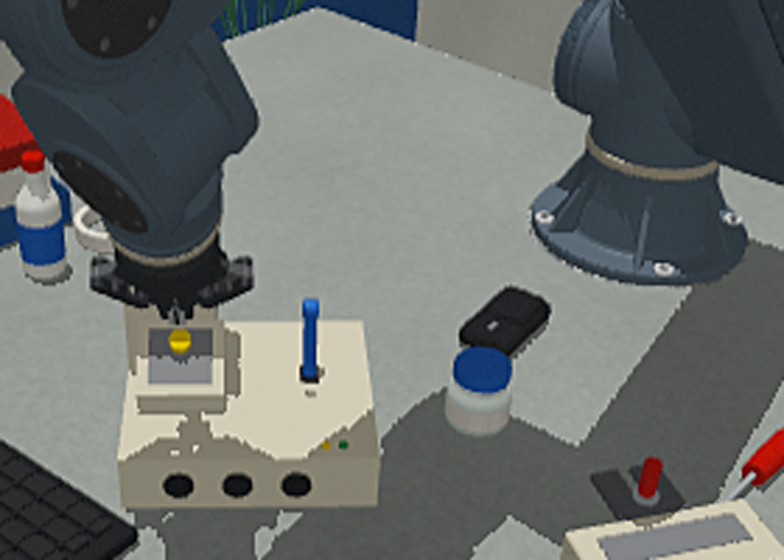

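```bash
python3 -m creep '[{"offset":[0.15,0.005,-0.003],"twist":[0,0,0]},{"offset":[0.26,0.005,-0.003],"twist":[0,0,0]},{"offset":[0.29,0.005,-0.003],"twist":[0,0,0]},{"offset":[0.29,0.005,-0.003],"twist":[0,0,0]}]'
python3 -m creep '[{"offset":[0.02,0,0],"twist":[0,0,0]},{"offset":[0.035,0,0],"twist":[0,0,0]},{"offset":[0.035,0,0],"twist":[0,0,0]}]'
```

```text
clock: 9.95
tcp_pos: [0.6384, -0.087, 0.1246]
tool_rot: [[-0.397, 0.719, -0.57], [-0.412, -0.695, -0.589], [-0.82, 0.001, 0.572]]
ft_force: [-0.2, 0.7, 2.2]
gripper_width: -0.0001
clock: 10.32
tcp_pos: [0.6366, -0.0896, 0.1202]
tool_rot: [[-0.394, 0.719, -0.572], [-0.411, -0.695, -0.59], [-0.822, 0.003, 0.57]]
ft_force: [3.8, 10.1, 14.7]
gripper_width: 0.0002
```

```bash
cat > lev.py <<'E'
from go import *
def lever():
    im=imaging.capture('scene');h=cv2.cvtColor(im,cv2.COLOR_BGR2HSV)
    m=(abs(h[...,0].astype(int)-110)<12)&(h[...,1]>140);q=np.zeros_like(m);q[185:260,275:320]=m[185:260,275:320]
    v,u=np.nonzero(q);S=cam('scene')
    print('blue px',len(u),'u',u.min(),u.max(),'v',v.min(),v.max())
    for a in(0,.17,.7,1.3):
        t=a-np.radians(10);print(a,np.round(proj(S,w(U,(15-66*np.sin(t),-65,55+66*np.cos(t)))),1))
    return im
if __name__=="__main__":
    lever();s=get_state();print(s["clock"],s["tcp_pos"],s["ft_force"])
E
python3 lev.py
```

```text
blue px 42 u 288 294 v 221 227
0 [290.8 200.3]
0.17 [291.  202.6]
0.7 [291.5 213.5]
1.3 [291.6 229.5]
10.375 [ 0.63659887 -0.08956818  0.1201515 ] [ 3.97136228 10.40385536 14.81545761]
```

```bash
python3 -m creep '[{"offset":[-0.005,0,0],"twist":[0,0,0]},{"offset":[-0.005,0,0],"twist":[0,0,0]},{"offset":[-0.005,0,0],"twist":[0,0,0]}]'; python3 lev.py
```

```text
clock: 10.75
tcp_pos: [0.6367, -0.0895, 0.1203]
tool_rot: [[-0.396, 0.719, -0.572], [-0.411, -0.695, -0.59], [-0.821, 0.002, 0.57]]
ft_force: [1.9, 9.0, 10.8]
gripper_width: -0.0002
blue px 57 u 288 293 v 222 232
0 [290.8 200.3]
0.17 [291.  202.6]
0.7 [291.5 213.5]
1.3 [291.6 229.5]
10.8 [ 0.63666472 -0.0894813   0.12033459] [ 2.02069101  8.64557339 11.57824392]
```

```bash
python3 -m creep '[{"offset":[-0.1,0,0],"twist":[0,0,0]},{"offset":[-0.3,0,0],"twist":[0,0,0]},{"offset":[-0.5,0,0],"twist":[0,0,0]},{"offset":[-0.5,0,0],"twist":[0,0,0]},{"offset":[-0.5,0,0],"twist":[0,0,0]}]'; python3 - <<'E'
from lev import *
lever()
k=w(U,(-44.3,-65,84))
# bore seen from wrist vs fit: lateral
print('knob',k)
rows(frame(-zz,uy),[k+[0,0,.116]])
E
```

```text
clock: 11.42
tcp_pos: [0.6756, -0.0497, 0.1998]
tool_rot: [[-0.399, 0.718, -0.57], [-0.412, -0.696, -0.588], [-0.819, 0.0, 0.573]]
ft_force: [-0.3, 0.5, 0.5]
gripper_width: 0.0007
blue px 59 u 288 294 v 222 232
0 [290.8 200.3]
0.17 [291.  202.6]
0.7 [291.5 213.5]
1.3 [291.6 229.5]
knob [0.57532903 0.01592644 0.084     ]
t 11.47 tcp [ 0.6752 -0.05    0.1996] j [  5.   54.   54.5 118.4 -22.  144.7] w 0.0 F [ 0.3  0.4 -0.8]
offset [0.062, -0.588, 0.092] twist [0.001, 0.389, 0.0]
```

```bash
python3 -m creep '[{"offset":[-0.05,-0.5,0.05],"twist":[0,0.1,0]},{"offset":[0.06,-0.588,0.092],"twist":[0,0.389,0]},{"offset":[0.06,-0.588,0.092],"twist":[0,0.389,0]},{"offset":[0.06,-0.588,0.092],"twist":[0,0.389,0]},{"offset":[0.06,-0.588,0.092],"twist":[0,0.389,0]},{"offset":[0.06,-0.588,0.092],"twist":[0,0.389,0]},{"offset":[0.06,-0.588,0.092],"twist":[0,0.389,0]}]' 0.2; python3 - <<'E'
from go import *
k=w(U,(-44.3,-65,84))
rows(frame(-zz,uy),[k+[0,0,.116],k])
s=get_state();im=imaging.capture('wrist');c=cam('wrist',s);cv2.imwrite('pics/w7.png',im)
h=cv2.cvtColor(im,cv2.COLOR_BGR2HSV);m=((abs(h[...,0].astype(int)-110)<12)&(h[...,1]>140)).astype(np.uint8)
n,l,st,ce=cv2.connectedComponentsWithStats(m)
for i in range(1,n):
  if st[i,4]>80: print(st[i],ce[i],onz(c,*ce[i],.084))
for p in((-44.3,-65,84),(15,-65,55)): print(proj(c,w(U,p)))
E
```

```text
clock: 12.35
tcp_pos: [0.5757, 0.0163, 0.2009]
tool_rot: [[-0.0, 0.718, -0.696], [-0.0, -0.696, -0.718], [-1.0, -0.0, 0.001]]
ft_force: [0.6, 0.5, -0.1]
gripper_width: 0.0509
t 12.35 tcp [0.5757 0.0163 0.2009] j [  1.6  19.7   0.8  71.2  -0.  135.8] w 0.0509 F [ 0.6  0.5 -0.1]
offset [0.005, 0.0, 0.002] twist [0.001, 0.0, 0.0]
offset [0.585, 0.0, 0.002] twist [0.001, 0.0, 0.0]
[ 272  201   17   72 1019] [280.1030422  235.55348381] [5.61970285e-01 5.59131574e-04 8.40000000e-02]
[  60  244   68   62 3175] [ 93.83685039 274.09543307] [0.4355095  0.07900879 0.084     ]
[278.6303515  209.62965722]
[278.45288097 266.66456778]
```

View pics/w7.png

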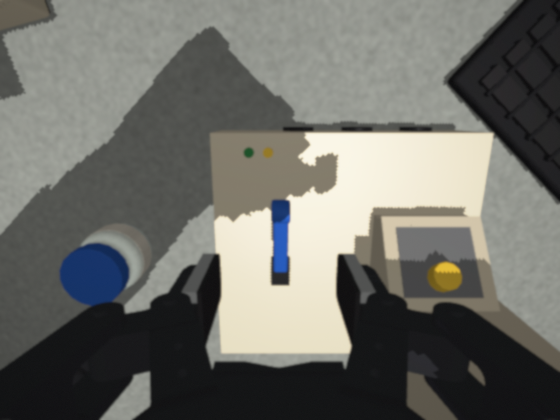

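```bash
python3 -m creep '[{"offset":[0.3,0.004,0],"twist":[0,0,0]},{"offset":[0.5,0.004,0],"twist":[0,0,0]},{"offset":[0.585,0.004,0.002],"twist":[0,0,0]},{"offset":[0.585,0.004,0.002],"twist":[0,0,0]},{"offset":[0.585,0.004,0.002],"twist":[0,0,0]}]'
python3 -m creep '[{"offset":[0,0,0],"twist":[0,0,0]},{"offset":[0,0,0],"twist":[0,0,0]},{"offset":[0,0,0],"twist":[0,0,0]},{"offset":[0,0,0],"twist":[0,0,0]},{"offset":[0,0,0],"twist":[0,0,0]},{"offset":[0,0,0],"twist":[0,0,0]}]' -1
```

```text
clock: 13.02
tcp_pos: [0.577, 0.016, 0.0847]
tool_rot: [[0.001, 0.718, -0.696], [0.0, -0.696, -0.718], [-1.0, 0.001, -0.001]]
ft_force: [0.3, 0.5, 0.9]
gripper_width: 0.0511
clock: 13.78
tcp_pos: [0.5771, 0.0156, 0.0853]
tool_rot: [[0.003, 0.718, -0.696], [0.0, -0.696, -0.718], [-1.0, 0.002, -0.002]]
ft_force: [1.4, -2.5, 6.5]
gripper_width: 0.0126
```

Gripped (12.6 mm, as with the pin's 12 for 14). Swing it up along the arc.

```bash
python3 -m creep '[{"offset":[-0.035,0,0.02],"twist":[0,0,0]},{"offset":[-0.07,0,0.045],"twist":[0,0,0]},{"offset":[-0.1,0,0.075],"twist":[0,0,0]},{"offset":[-0.128,0,0.108],"twist":[0,0,0]},{"offset":[-0.15,0,0.146],"twist":[0,0,0]},{"offset":[-0.168,0,0.185],"twist":[0,0,0]}]'
python3 -m creep '[{"offset":[-0.012,0,0.042],"twist":[0,0,0]},{"offset":[-0.019,0,0.084],"twist":[0,0,0]},{"offset":[-0.019,0,0.142],"twist":[0,0,0]},{"offset":[-0.017,0,0.159],"twist":[0,0,0]},{"offset":[-0.017,0,0.159],"twist":[0,0,0]}]'
python3 lev.py
```

```text
clock: 14.52
tcp_pos: [0.5513, -0.0109, 0.1177]
tool_rot: [[0.003, 0.718, -0.696], [0.001, -0.696, -0.718], [-1.0, 0.001, -0.003]]
ft_force: [6.9, 0.0, -8.5]
gripper_width: 0.0126
clock: 15.15
tcp_pos: [0.5297, -0.0333, 0.1221]
tool_rot: [[0.004, 0.718, -0.696], [0.002, -0.696, -0.718], [-1.0, 0.002, -0.004]]
ft_force: [5.0, 2.3, 2.0]
gripper_width: 0.0125
blue px 127 u 276 297 v 192 225
0 [290.8 200.3]
0.17 [291.  202.6]
0.7 [291.5 213.5]
1.3 [291.6 229.5]
15.2 [ 0.52972797 -0.0332676   0.12209565] [4.45741099 2.30963081 1.77966153]
```

```bash
python3 -m creep '[{"offset":[0,0,0.003],"twist":[0,0,0]},{"offset":[0,0,0.003],"twist":[0,0,0]},{"offset":[0,0,0.003],"twist":[0,0,0]},{"offset":[0,0,0.003],"twist":[0,0,0]}]' 0.1
python3 -m creep '[{"offset":[-0.1,0,0],"twist":[0,0,0]},{"offset":[-0.3,0,0],"twist":[0,0,0]},{"offset":[-0.6,0,0],"twist":[0,0,0]},{"offset":[-0.7,0,0],"twist":[0,0,0]},{"offset":[-0.7,0,0],"twist":[0,0,0]},{"offset":[-0.7,0,0],"twist":[0,0,0]}]'
python3 - <<'E'
from lev import *
im=lever();a0=cv2.imread('pics/scene0.png');cv2.imwrite('pics/s2.png',im)
h=lambda i,lo,hi,b:[ (len(x),x.mean(),y.mean(),y.min(),y.max()) for y,x in [np.nonzero((lambda g:((g[...,0]<8)|(g[...,0]>172) if lo==0 else (g[...,0]>=lo)&(g[...,0]<=hi))&(g[...,1]>140)&(g[...,2]>50))(cv2.cvtColor(i,cv2.COLOR_BGR2HSV))[b[1]:b[3],b[0]:b[2]])]]
s1=cv2.imread('pics/s1.png')
print('pin parked before/now',h(s1,0,8,(395,245,430,275)),h(im,0,8,(395,245,430,275)))
print('lever start/now',h(a0,98,122,(280,190,305,240)),h(im,98,122,(280,190,305,240)))
print('button',h(a0,18,32,(230,200,258,225)),h(im,18,32,(230,200,258,225)))
print('jar',h(a0,98,122,(335,205,370,232)),h(im,98,122,(335,205,370,232)))
s=get_state();print(s["clock"],s["tcp_pos"],s["ft_force"],s["gripper_width"])
E
```

```text
clock: 15.7
tcp_pos: [0.5277, -0.0341, 0.1212]
tool_rot: [[0.001, 0.718, -0.696], [0.0, -0.696, -0.718], [-1.0, 0.0, -0.001]]
ft_force: [-0.9, -0.8, -0.2]
gripper_width: 0.0472
clock: 16.45
tcp_pos: [0.5272, -0.0341, 0.2602]
tool_rot: [[-0.001, 0.718, -0.696], [0.001, -0.696, -0.718], [-1.0, -0.001, 0.0]]
ft_force: [0.1, -0.1, -0.8]
gripper_width: 0.0469
blue px 60 u 288 294 v 222 232
0 [290.8 200.3]
0.17 [291.  202.6]
0.7 [291.5 213.5]
1.3 [291.6 229.5]
pin parked before/now [(92, np.float64(16.652173913043477), np.float64(14.98913043478261), np.int64(8), np.int64(22))] [(86, np.float64(16.662790697674417), np.float64(15.05813953488372), np.int64(8), np.int64(22))]
lever start/now [(92, np.float64(10.478260869565217), np.float64(15.804347826086957), np.int64(7), np.int64(27))] [(59, np.float64(10.898305084745763), np.float64(37.25423728813559), np.int64(32), np.int64(42))]
button [(55, np.float64(13.781818181818181), np.float64(11.472727272727273), np.int64(8), np.int64(15))] [(55, np.float64(13.781818181818181), np.float64(11.472727272727273), np.int64(8), np.int64(15))]
jar [(285, np.float64(16.95438596491228), np.float64(16.431578947368422), np.int64(8), np.int64(24))] [(283, np.float64(16.93286219081272), np.float64(16.480565371024735), np.int64(8), np.int64(24))]
16.5 [ 0.52712339 -0.03412344  0.25991766] [-0.42980622 -0.27630471 -0.16767657] 0.046754671878194126
```

```bash
python3 - <<'E'
from lev import *
t=np.radians(27);n=-np.sin(t)*ux+np.cos(t)*zz
k=w(U,(-44.6,-64.2,83.7))
rows(frame(-n,uy),[k+n*.1,k])
E
```

```text
t 16.5 tcp [ 0.5271 -0.0341  0.2599] j [ -3.7  13.8   1.2  77.4   0.  130.4] w 0.0468 F [-0.4 -0.3 -0.2]
offset [0.435, 0.004, -0.576] twist [0.001, -0.3, 0.001]
offset [0.881, 0.004, -0.349] twist [0.001, -0.3, 0.001]
```

```bash
python3 -m creep '[{"offset":[0.1,0.004,-0.3],"twist":[0,-0.1,0]},{"offset":[0.3,0.004,-0.576],"twist":[0,-0.3,0]},{"offset":[0.435,0.004,-0.576],"twist":[0,-0.3,0]},{"offset":[0.435,0.004,-0.576],"twist":[0,-0.3,0]},{"offset":[0.435,0.004,-0.576],"twist":[0,-0.3,0]},{"offset":[0.7,0.004,-0.441],"twist":[0,-0.3,0]},{"offset":[0.85,0.004,-0.365],"twist":[0,-0.3,0]},{"offset":[0.881,0.004,-0.349],"twist":[0,-0.3,0]},{"offset":[0.881,0.004,-0.349],"twist":[0,-0.3,0]},{"offset":[0.881,0.004,-0.349],"twist":[0,-0.3,0]}]'
python3 -m creep '[{"offset":[0,0,0],"twist":[0,0,0]},{"offset":[0,0,0],"twist":[0,0,0]},{"offset":[0,0,0],"twist":[0,0,0]},{"offset":[0,0,0],"twist":[0,0,0]},{"offset":[0,0,0],"twist":[0,0,0]},{"offset":[0,0,0],"twist":[0,0,0]}]' -1
python3 - <<'E'
from lev import *
s=get_state();p=np.array(s['tcp_pos']);q=p-w(U,(0,0,0));print('unit',q@ux*1000,q@uy*1000,q[2]*1000,s['ft_force'],s['gripper_width'])
for t in (50,35,20,5,-5,-10,-13):
    tt=np.radians(t);f=(64.5-t)/77.5
    P=w(U,(15-66*np.sin(tt),-64.2,55+66*np.cos(tt)))
    l=np.radians(27-54*f);n=-np.sin(l)*ux+np.cos(l)*zz
    rows(frame(-n,uy),[P])
E
```

```text
clock: 17.75
tcp_pos: [0.5784, 0.0157, 0.0875]
tool_rot: [[-0.311, 0.718, -0.623], [-0.325, -0.696, -0.64], [-0.893, 0.003, 0.45]]
ft_force: [-0.7, 0.2, -0.2]
gripper_width: 0.047
clock: 18.5
tcp_pos: [0.5776, 0.0159, 0.0857]
tool_rot: [[-0.314, 0.718, -0.621], [-0.325, -0.696, -0.64], [-0.892, 0.001, 0.452]]
ft_force: [2.1, 3.1, 5.5]
gripper_width: 0.0128
unit -45.87040498644549 -63.34888313663145 85.66616372556219 [2.05547593 3.08713447 5.46672819] 0.012806982724663917
t 18.5 tcp [0.5776 0.0159 0.0857] j [  9.4  39.9  12.3  84.5 -15.7 146.5] w 0.0128 F [2.1 3.1 5.5]
offset [-0.029, -0.004, 0.073] twist [0.001, 0.111, -0.001]
t 18.5 tcp [0.5776 0.0159 0.0857] j [  9.4  39.9  12.3  84.5 -15.7 146.5] w 0.0128 F [2.1 3.1 5.5]
offset [-0.052, -0.004, 0.156] twist [0.001, 0.227, -0.001]
t 18.5 tcp [0.5776 0.0159 0.0857] j [  9.4  39.9  12.3  84.5 -15.7 146.5] w 0.0128 F [2.1 3.1 5.5]
offset [-0.053, -0.005, 0.242] twist [0.001, 0.343, -0.001]
t 18.5 tcp [0.5776 0.0159 0.0857] j [  9.4  39.9  12.3  84.5 -15.7 146.5] w 0.0128 F [2.1 3.1 5.5]
offset [-0.032, -0.005, 0.325] twist [0.002, 0.459, -0.001]
t 18.5 tcp [0.5776 0.0159 0.0857] j [  9.4  39.9  12.3  84.5 -15.7 146.5] w 0.0128 F [2.1 3.1 5.5]
offset [-0.006, -0.005, 0.376] twist [0.002, 0.537, -0.001]
t 18.5 tcp [0.5776 0.0159 0.0857] j [  9.4  39.9  12.3  84.5 -15.7 146.5] w 0.0128 F [2.1 3.1 5.5]
offset [0.01, -0.005, 0.4] twist [0.002, 0.575, -0.001]
t 18.5 tcp [0.5776 0.0159 0.0857] j [  9.4  39.9  12.3  84.5 -15.7 146.5] w 0.0128 F [2.1 3.1 5.5]
offset [0.021, -0.005, 0.414] twist [0.002, 0.599, -0.001]
```

```bash
python3 -m creep '[{"offset":[-0.016,0,0.036],"twist":[0,0.055,0]},{"offset":[-0.032,0,0.073],"twist":[0,0.111,0]},{"offset":[-0.045,0,0.115],"twist":[0,0.169,0]},{"offset":[-0.053,0,0.156],"twist":[0,0.227,0]},{"offset":[-0.056,0,0.199],"twist":[0,0.285,0]},{"offset":[-0.055,0,0.242],"twist":[0,0.343,0]},{"offset":[-0.046,0,0.284],"twist":[0,0.4,0]},{"offset":[-0.034,0,0.325],"twist":[0,0.459,0]},{"offset":[-0.008,0,0.376],"twist":[0,0.537,0]},{"offset":[0.009,0,0.4],"twist":[0,0.575,0]},{"offset":[0.018,0,0.412],"twist":[0,0.599,0]},{"offset":[0.018,0,0.412],"twist":[0,0.599,0]}]'
python3 - <<'E'
from lev import *
s=get_state();p=np.array(s['tcp_pos']);q=p-w(U,(0,0,0));print('unit',q@ux*1000,q@uy*1000,q[2]*1000,s['ft_force'],s['gripper_width'],s['joint_pos'])
for n in('scene','wrist'):
    im=imaging.capture(n);cv2.imwrite(f'pics/l_{n}.png',im);c=cam(n,s)
    h=cv2.cvtColor(im,cv2.COLOR_BGR2HSV);m=((abs(h[...,0].astype(int)-110)<12)&(h[...,1]>140)&(h[...,2]>50)).astype(np.uint8)
    N,l,st,ce=cv2.connectedComponentsWithStats(m);print(n)
    for i in range(1,N):
        if st[i,4]>15 and abs(ce[i]-proj(c,p)).max()<70: print(st[i],ce[i])
    for a in(0,.17,.5,1.3):
        t=a-np.radians(10);print(a,[np.round(proj(c,w(U,(15-r*np.sin(t),-64.2,55+r*np.cos(t)))),1).tolist() for r in(66,35,0)])
E
```

```text
clock: 20.0
tcp_pos: [0.5256, -0.0379, 0.1206]
tool_rot: [[0.319, 0.718, -0.618], [0.328, -0.696, -0.639], [-0.889, 0.001, -0.458]]
ft_force: [1.8, 6.6, 6.5]
gripper_width: 0.0124
unit 28.982470239534244 -63.110213514524254 120.61946957066618 [1.80925422 6.61735488 6.48526463] 0.012437967929270096 [-17.07437833  10.88411369 -30.61220676  35.30879313  24.04422858
 119.80616519]
scene
[288 197   6  28 135] [290.26666667 210.34074074]
[342 213  21  17 287] [351.88850174 221.40069686]
0 [[290.5, 200.3], [290.3, 211.5], [290.0, 223.8]]
0.17 [[290.7, 202.6], [290.4, 212.7], [290.0, 223.8]]
0.5 [[291.0, 208.7], [290.5, 216.0], [290.0, 223.8]]
1.3 [[291.3, 229.5], [290.7, 226.8], [290.0, 223.8]]
wrist
[ 260  251   37   45 1507] [277.88520239 272.80291971]
0 [[276.5, 279.2], [276.7, 268.8], [276.9, 260.8]]
0.17 [[276.6, 252.0], [276.7, 257.0], [276.9, 260.8]]
0.5 [[276.8, 204.0], [276.8, 235.2], [276.9, 260.8]]
1.3 [[277.1, 150.8], [277.0, 204.6], [276.9, 260.8]]
```

```bash
python3 -m creep '[{"offset":[0,0,0],"twist":[0,0,0]},{"offset":[0,0,0],"twist":[0,0,0]},{"offset":[0,0,0],"twist":[0,0,0]},{"offset":[0,0,0],"twist":[0,0,0]}]' 0.1
cat > chk.py <<'E'
from lev import *
s=get_state();p=np.array(s['tcp_pos']);q=p-w(U,(0,0,0));print(s['clock'],'unit',q@ux*1000,q@uy*1000,q[2]*1000,s['ft_force'],s['gripper_width'])
im=imaging.capture('scene');cv2.imwrite(f"pics/c_{s['clock']:.2f}.png",im)
h=cv2.cvtColor(im,cv2.COLOR_BGR2HSV);m=((abs(h[...,0].astype(int)-110)<12)&(h[...,1]>140)&(h[...,2]>50)).astype(np.uint8)
N,l,st,ce=cv2.connectedComponentsWithStats(m)
for i in range(1,N):
    if st[i,4]>15 and 270<ce[i][0]<310 and 180<ce[i][1]<240: print('lever',st[i],ce[i])
E
python3 chk.py
```

```text
clock: 20.6
tcp_pos: [0.5247, -0.0384, 0.1192]
tool_rot: [[0.316, 0.718, -0.62], [0.325, -0.696, -0.64], [-0.891, 0.0, -0.453]]
ft_force: [-0.3, -0.1, 0.0]
gripper_width: 0.0471
20.6 unit 29.942641350782214 -63.34047802776615 119.18506185724871 [-0.30593601 -0.07225057  0.04312087] 0.04713508325665088
lever [288 197   6  28 139] [290.23021583 210.22302158]
```

Lever stays up after release. Retreat along the tool axis.

```bash
python3 -m creep '[{"offset":[-0.1,0,0],"twist":[0,0,0]},{"offset":[-0.25,0,0],"twist":[0,0,0]},{"offset":[-0.4,0,0],"twist":[0,0,0]},{"offset":[-0.6,0,0],"twist":[0,0,0]},{"offset":[-0.6,0,0],"twist":[0,0,0]},{"offset":[-0.6,0,0],"twist":[0,0,0]},{"offset":[-0.6,0,0],"twist":[0,0,0]},{"offset":[-0.6,0,0],"twist":[0,0,0]}]'; python3 chk.py
python3 - <<'E'
import cv2,numpy as np,glob
n=sorted(glob.glob('pics/c_21*'))[-1];im=cv2.imread(n)
def red(i):
    g=cv2.cvtColor(i,cv2.COLOR_BGR2HSV)[245:275,395:430];v,u=np.nonzero(((g[...,0]<8)|(g[...,0]>172))&(g[...,1]>140));return len(u),u.mean(),v.mean()
print(red(cv2.imread('pics/s1.png')),red(im))
a=cv2.imread('pics/scene0.png')
for nm,(x0,y0,x1,y1) in dict(jar=(335,208,370,250),bottle=(183,140,208,195),tape=(205,155,225,185),button=(232,200,258,222)).items():
    print(nm,np.abs(a[y0:y1,x0:x1].astype(int)-im[y0:y1,x0:x1]).mean())
E
```

```text
clock: 21.65
tcp_pos: [0.4867, -0.0771, 0.2254]
tool_rot: [[0.315, 0.718, -0.62], [0.326, -0.696, -0.64], [-0.891, -0.001, -0.453]]
ft_force: [0.4, 0.6, 0.5]
gripper_width: 0.0468
21.65 unit 84.16119047530852 -63.675457999542026 225.42354559522843 [0.35053517 0.6312129  0.53810273] 0.04680641456506583
lever [288 197   6  28 131] [290.3740458  209.74045802]
(92, np.float64(16.652173913043477), np.float64(14.98913043478261)) (86, np.float64(16.593023255813954), np.float64(15.034883720930232))
jar 6.355102040816327
bottle 2.9083636363636365
tape 3.017777777777778
button 2.6124708624708624
```

Lever is up and free, pin unchanged, bystanders in place.

```bash
python3 -c "
from plant import robot
print(robot.hand_in())"
```

```text
the job is handed in; nothing more can be done
None
```

The trip test ran to the end and I handed it in at about 21.7 s. The pin is parked in the notch, the button dropped the lever, and the lever is back up on its own.

- **Pin:** after release it measured about 1.3 mm off the slot's middle line and within 1 mm of home, upright with its flange on the plate. The last scene picture shows it has not moved since.
- **Trip:** I pressed the button with the fingers shut, leaning along the panel's normal. In the pictures the lever dropped to its lower stop with nothing touching it. The force on the tool reached about 18 N at the button's stop.
- **Reset:** the first lift failed. The lever fell back after I let go, probably because the knob slipped in the pads before passing dead centre. On the second try I turned the tool along with the lever and went slightly past the stop. The lever then stayed up after release and after the gripper backed away.
- **Last checks:** lever at its starting height in the scene picture, button out, no contact force on the gripper. The jar, bottle and tape patches look unchanged in the scene picture, apart from small brightness differences, most likely shadow.
- **Disagreements:** two estimates of the button's position differed by about 7 mm, which did not affect the press. The gripper read about 12 mm on the 14 mm pin head and knob.

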